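# Tighten the circuit-board holder's clamp nut with its ratchet wrench

### The arm

A 6-joint arm with a two-finger parallel gripper is mounted at the origin on the work surface. World frame = base frame: x ahead of the robot, y to its left, z up, the work surface at z = 0. Lengths are in m, angles in rad, forces in N, time in s.
With the tool pointing down it reaches from about 0.325 to 0.775 m from the base axis. Payload 5.5 kg.
Tool frame: the origin (TCP) lies midway between the tips of the shut fingers; the grasp point (between the pads) lies 19 mm behind it; y points along the fingers, x is the direction in which the jaws open and shut, and the axes are right-handed (so a half turn about y gives the same grasp; the last joint's range is limited). The gripper opens to 85 mm and grips with 20 to 120 N. Pads are 22 mm wide; open, the fingers measure 114 mm over their backs; the gripper's body (76 mm by 85 mm) begins 54 mm behind the grasp point. The pads swing forward as they close: fully open they stand 13 mm farther back than shut.
Start: joints at [-1.173, 0.091, 1.231, -0, 1.82, -0.057], TCP at [0.264, -0.539, 0.231] pointing down, gripper open.
Joint ranges: [-2.87, 2.87], [-0.86, 2.18], [0.17, 2.46], [-1.51, 4.65], [0.06, 2.69], [-2.65, 2.65]. Speed limits (rad/s): [2.57, 2.57, 3.01, 3.14, 3.14, 3.14].

### API

Orientations are given as a unit quaternion [w, x, y, z].
In Python, from bench import status, vision, arm gives the robot as it stands.
- The arm moves only by the shell command python3 -m pendant 'ROWS' [FORCE]. ROWS is text: rows parted by semicolons, each of 7 numbers parted by spaces: the shift along the tool's x, y, z in cm, then the turn, a rotation vector about the tool's x, y, z in rad, then the gripper's target within -1 to 1 (fully open at 1, half-way at 0, shut at -1). In form: x y z ax ay az grip; .... A call has 1 to 12 rows; each row shifts and turns the commanded pose from where the row before left it, along the tool's axes as they then stand; what a row does not reach is not made up. A row lasts 1/8 s, in which the tool goes at most 62.5 mm and 10.7 degrees, less where a joint would pass 70% of its speed; a pose out of reach is approached as far as the arm can. A call with a gripper value outside its range is refused whole. The fingers move at their own pace and stop on an object; FORCE is the grip in N (left out, the last holds). Time passes only in rows, so rows that do not move let the fingers close. It gives the time, the measured TCP pose, the force and the opening at its end, in the units of the state.
- status.read_state(): the state, without advancing time (a new reading comes with each control period).
- vision.camera(name): name is "scene" or "top"; returns the picture (420x560x3 uint8, red, green, blue); there is no depth.
- vision.camera_model(name): a dict with "camera_matrix" (3x3 intrinsics, pixels), "distortion" ([k1, k2, p1, p2, k3] as OpenCV has them; the pictures are not rectified), "R" (3x3) and "t" (3): a world point X has camera coordinates R X + t. Camera axes: x right, y down, z forward; pixel columns grow to the right and rows downward; lengths in m; the calibration is good to about 2 mm. A picture is of the moment at which its call begins. camera_model takes no time and is no camera call.
- arm.close_job(): hands the job in, once; it reports no verdict.
Trained networks look in the newest picture that a camera, given by its name, has taken for a name from the list of things; names that differ only in an ending like _2 or _b are one class to them, and where a whole thing is asked for, a point or a joint stands for the part that bears it (a point fixed in the world has none). Each returns a list of dicts, best first, with "score" (0 to 1); they miss things now and then, are a little off and sometimes report something else, mostly with a low value. They report only what shows in the picture. A call takes as long as a camera call.
- vision.recognise(label, camera): "bbox" ([centre column, centre row, width, height] in pixels, round what is visible of it).
- vision.spot_point(label, camera): "point" ([column, row] in pixels: a listed point, or the origin of a listed thing).
The state is a dict: "t": time; "joint_pos": joint angles; "joint_vel": joint speeds; "tau": joint torques, N m; "eef_pos": TCP position; "ee_rot": TCP orientation; "force": force on the tool from outside, world axes, zero at the start; "moment": the same for the moment, N m; "gripper_width": finger opening in m.
Only numpy, scipy, OpenCV 4.12 (cv2) and the standard library are available. Lean on these libraries where they do the work, as an engineer would, in place of code of your own. Each camera call takes 0.05 s, during which the arm holds its last target. There are 200 camera calls.

### The job

Tighten the clamp nut of the circuit-board holder: hold the handle of the ratchet wrench that sits on it and swing it back and forth between the two steel pins (clockwise from above turns the nut, the return stroke slips freely) until the pointer on the black dial has come round to the far side and its tip stands opposite the dark steel index block. Do not go past the block, for the ratchet cannot bring it back; turn the dial only by means of the wrench, do not disturb the tweezers, screwdriver, bottle and solder spool beside it, and let go of the wrench at the end.

Things in the scene. Friction and masses are not known exactly. Their poses are not given: they have to be found in the camera images.
- holder: Board holder fixed to the bench: round grey base, 236 mm across, rim 20 mm high; black arm with green circuit board on its -y side, 50 mm high. Origin: underside centre; the upright axis of nut, dial and wrench passes through it. Its +x points to the index block (far side), -x to the wrench. Two steel pins (8 mm thick, 86 mm high, 90 mm from the axis, 45 deg either side of -x) bound the swing.
- wrench (a joint): Swing of the wrench, rad: 0 with the handle along the holder's -x, growing clockwise from above; runs from -0.65 to 0.65, where the shank meets the pins. Clockwise (growing) drives the nut along, after up to one tooth (0.31 rad) of idle travel; anticlockwise it clicks over the teeth with little force and the nut stands still. It stays where it is left.
- wrench_grip (a point): Middle of the wrench's black rubber grip at half height: 74 mm above the bench, 145 mm from the upright axis. The grip is a level radial bar 20 mm wide, 18 mm high, 92 mm long (this point's x axis lies along it, towards the nut; z up). The wrench is kept on the nut and turns only about the upright axis. Its head is a steel ring 72 mm across, top at 82 mm.
- clamp_nut: Clamp nut with its black notched dial, 128 mm across, top at 56 mm, under the wrench head; an aluminium pointer bar (12 mm wide, 6 mm high) juts over the rim. Origin: on the upright axis at bench height; x axis along the pointer. Starts 1.7 to 2.9 rad anticlockwise (from above) of the block; turns up to 1.5 rad past it. Stiff: 0.35 N m, 2.5 N at the wrench's grip; stays where left.
- pointer_tip (a point): Tip of the pointer, 76 mm from the upright axis, 62 mm above the bench.
- index_block (a point): Middle of the inner top edge of the dark steel index block, an upright block on the base at the far side: 26 mm wide along the rim, 12 mm thick, its inner face 84 mm from the axis, top at 60 mm.
- solder_spool: Blue solder spool, 60 mm diameter, 36 mm high, upright. Bystander. Origin under its centre.
- flux_bottle: White bottle with black cap, 36 mm diameter, 95 mm high. Bystander. Origin under its centre.
- tweezers: Steel tweezers, 125 mm long, 7 mm high, lying on the bench. Bystander. Origin under the middle.
- screwdriver: Screwdriver with black handle, 170 mm long, lying on the bench near the wrench's end, lower than 35 mm. Bystander. Origin under the middle.

How it is judged:
By the outcome, as a careful person would: the job done as asked, in the order asked, and still so for the second after the job is handed in, with the robot touching nothing.
It also fails if it takes over 61 s, if anything falls off the work surface, if the arm or the gripper's body presses on something with over 40 N, if the wrist force passes 120 N, or if a joint passes its speed limit or range.

## Working session

There is one attempt and no reset: what is moved stays moved. The work goes in short steps, Python scripts to look and compute and a shell command to move; the robot and the scene stay as the last step left them, time stands still between calls to the robot, and variables do not carry over. Pictures are saved under pics/ and viewed, about 8 in all and at most 12, crops included, and the job is handed in when it is done.

```bash
mkdir -p pics; ls; cat > h.py <<'E'
import numpy as np, cv2
from bench import status, vision, arm
def ray(cam,px):
    m=vision.camera_model(cam);K=np.array(m["camera_matrix"]);D=np.array(m["distortion"]);R=np.array(m["R"]);t=np.array(m["t"])
    u=cv2.undistortPoints(np.array([[px]],float),K,D)[0,0]
    return -R.T@t, R.T@np.array([u[0],u[1],1])
def atz(cam,px,z):
    o,d=ray(cam,px); return o+d*(z-o[2])/d[2]
def proj(cam,X):
    m=vision.camera_model(cam)
    return cv2.projectPoints(np.array(X,float).reshape(-1,1,3),cv2.Rodrigues(np.array(m["R"]))[0],np.array(m["t"],float),np.array(m["camera_matrix"]),np.array(m["distortion"]))[0][:,0]
def save(cam,name):
    im=vision.camera(cam); cv2.imwrite(f"pics/{name}.png",im[:,:,::-1]); return im
E
python3 - <<'E'
from h import *
for c in("top","scene"):
    save(c,c+"0")
    for l,z in(("holder",0),("wrench_grip",.074),("clamp_nut",0),("pointer_tip",.062),("index_block",.06),("solder_spool",0),("flux_bottle",0),("tweezers",0),("screwdriver",0)):
        for r in vision.spot_point(l,c)[:2]: print(c,l,round(r["score"],2),np.round(r["point"],1),atz(c,r["point"],z).round(4))
print(status.read_state())
E
```

```text
pics
top wrench_grip 0.59 [336.7 249.7] [ 0.5006 -0.0554  0.074 ]
top clamp_nut 0.64 [288.7 192.3] [0.6244 0.0265 0.    ]
top clamp_nut 0.22 [367.1 280.6] [ 0.448  -0.1251  0.    ]
top pointer_tip 0.65 [284.3 224.9] [0.5473 0.0375 0.062 ]
top pointer_tip 0.53 [271.6 269.7] [0.4661 0.0605 0.062 ]
top index_block 0.9 [287.9 142.1] [0.7079 0.03   0.06  ]
top solder_spool 0.97 [217.5 219.5] [0.5682 0.1683 0.    ]
top flux_bottle 0.58 [206.6 261.4] [0.4855 0.1869 0.    ]
top flux_bottle 0.33 [362.8 280.4] [ 0.4484 -0.1167  0.    ]
top tweezers 0.62 [271.9 269.6] [0.4694 0.0601 0.    ]
top screwdriver 0.66 [363.8 277.5] [ 0.4539 -0.1189  0.    ]
top screwdriver 0.4 [270.9 268.6] [0.4713 0.0621 0.    ]
scene holder 0.76 [241.  240.2] [0.6292 0.0191 0.    ]
scene wrench_grip 0.73 [253.9 169.8] [ 0.5031 -0.0468  0.074 ]
scene clamp_nut 0.9 [241.5 241.5] [0.6316 0.0223 0.    ]
scene pointer_tip 0.95 [272.3 199.2] [0.5529 0.0375 0.062 ]
scene index_block 0.83 [213.3 240.6] [0.7117 0.0281 0.06  ]
scene index_block 0.51 [241.3 239.5] [0.6807 0.0646 0.06  ]
scene solder_spool 0.65 [326.8 249.2] [0
[... 280 characters left out ...]
.44 [272.4 197.6] [ 0.4757 -0.0175  0.    ]
{'t': 1.0, 'joint_pos': array([-1.17272382e+00,  9.10671955e-02,  1.23072235e+00,  2.77295170e-05,
        1.81979972e+00, -5.67041626e-02]), 'joint_vel': array([-0.00081951,  0.00195936,  0.00175657,  0.00150005, -0.00083284,
        0.00038508]), 'tau': array([ 9.01738731e-04, -4.58483934e+01, -4.18102098e+01,  5.34030198e-05,
        7.39157040e-04,  3.75784097e-06]), 'eef_pos': array([ 0.26356346, -0.53901821,  0.23128224]), 'ee_rot': array([ 0.59985452, -0.59984037,  0.3744038 , -0.37441672]), 'force': array([-0.20873607, -0.20890928,  0.24183104]), 'moment': array([-0.06205423, -0.00590959, -0.06182131]), 'gripper_width': 0.08556280950347281}
```

View pics/top0.png

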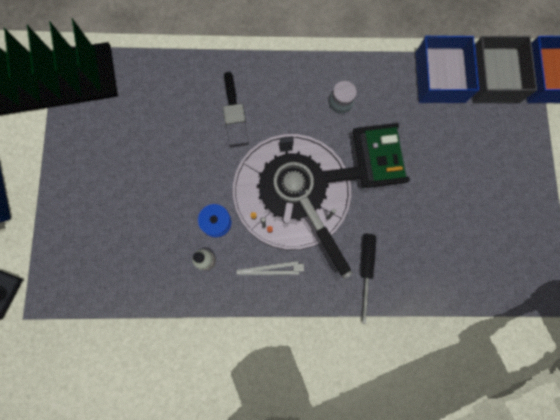

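View pics/scene0.png

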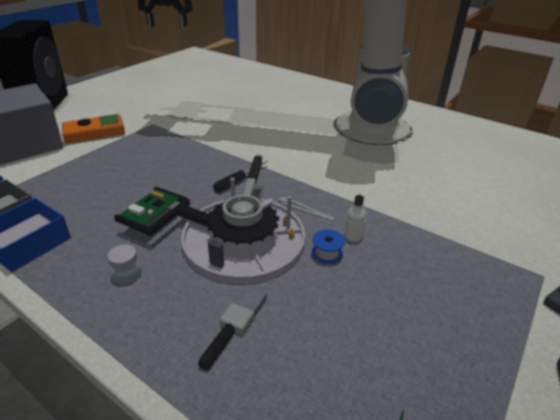

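```bash
cat >> h.py <<'E'
from scipy.spatial.transform import Rotation as Rot
def circ(c,r,z,n=180,a0=0):
    a=np.linspace(0,2*np.pi,n)+a0; return np.c_[c[0]+r*np.cos(a),c[1]+r*np.sin(a),np.full(n,z)]
def crop(cam,name,c,th,src=None,box=None,k=4,pts=(),ptr=None):
    im=(save(cam,name+"_raw") if src is None else cv2.imread(src)[:,:,::-1])
    x0,y0,x1,y1=box; o=cv2.resize(im[y0:y1,x0:x1],None,fx=k,fy=k,interpolation=cv2.INTER_CUBIC)[:,:,::-1].copy()
    o=cv2.convertScaleAbs(o,alpha=1.5,beta=10)
    P=lambda X:np.int32(np.round((proj(cam,X)+.5-[x0,y0])*k-.5))
    for r,z,col in((.118,.02,(0,255,255)),(.064,.056,(0,255,0)),(.036,.082,(0,0,255))): cv2.polylines(o,[P(circ(c,r,z))],True,col,1)
    for s in(-.013,.013):
        q=np.array([c[0]+.084*np.cos(th)-s*np.sin(th),c[1]+.084*np.sin(th)+s*np.cos(th),.06]); cv2.circle(o,tuple(map(int,P([q])[0])),3,(255,0,255),1)
    for p in pts: cv2.circle(o,tuple(map(int,P([p])[0])),3,(255,128,0),-1)
    if ptr is not None: cv2.line(o,*[tuple(map(int,v)) for v in P([[c[0]+r*np.cos(ptr),c[1]+r*np.sin(ptr),.062] for r in(.06,.076)])],(255,0,0),1)
    cv2.imwrite(f"pics/{name}.png",o)
E
python3 - <<'E'
from h import *
s=status.read_state(); q=s["ee_rot"]; print(Rot.from_quat(np.r_[q[1:],q[0]]).as_matrix().round(3))
c=(.628,.023);th=np.deg2rad(4)
g=np.deg2rad(210.4)
pins=[(c[0]+.09*np.cos(th+np.pi+a),c[1]+.09*np.sin(th+np.pi+a),.086) for a in(-np.pi/4,np.pi/4)]
crop("top","t1",c,th,"pics/top0.png",(225,125,365,280),4,pins+[(c[0]+.145*np.cos(g),c[1]+.145*np.sin(g),.083)],np.deg2rad(169.5))
crop("scene","s1",c,th,"pics/scene0.png",(170,150,320,280),5,pins+[(c[0]+.145*np.cos(g),c[1]+.145*np.sin(g),.083)],np.deg2rad(169.5))
E
```

```text
[[ 0.439  0.     0.898]
 [-0.898  0.     0.439]
 [ 0.    -1.     0.   ]]
```

View pics/t1.png

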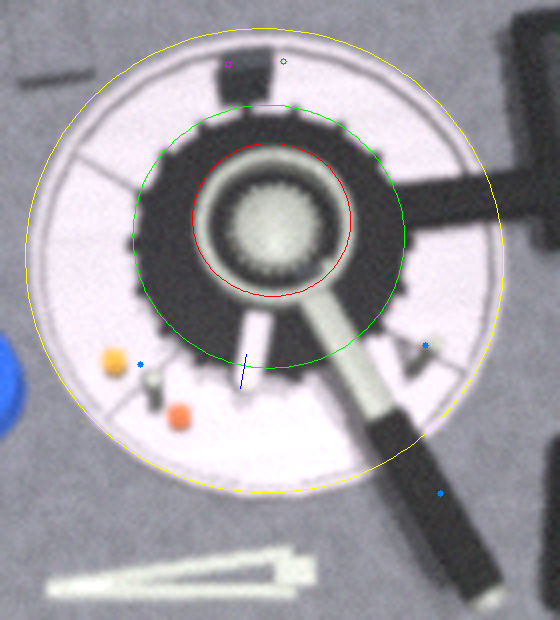

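View pics/s1.png

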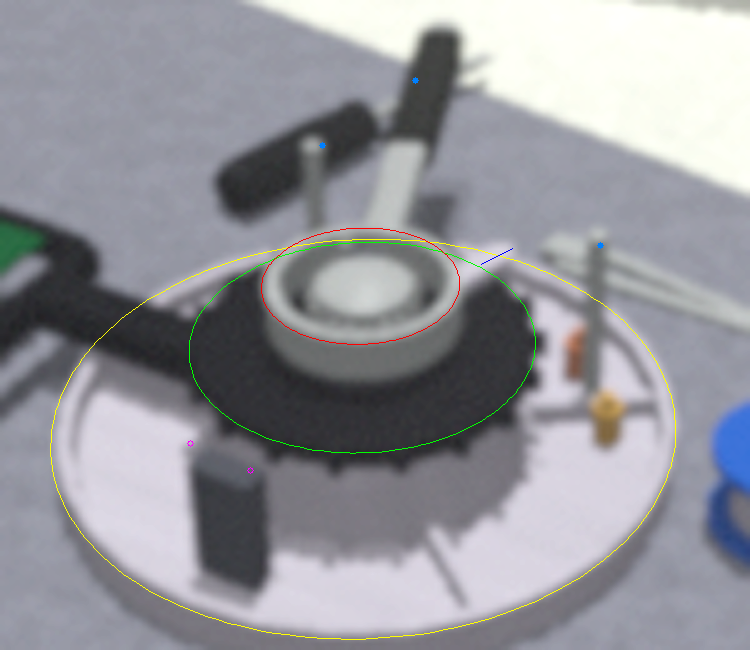

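```bash
python3 - <<'E'
from h import *
from scipy.optimize import least_squares
obs={"top":(225,125,4,{"pr":(437,343),"pl":(152,378),"b1":(217,72),"b2":(271,70),"h":(270,221)}),
"scene":(170,150,5,{"pr":(313,143),"pl":(597,236),"b2":(200,446),"b1":(268,469),"h":(361,285)})}
def model(p):
    x,y,t=p
    f=lambda r,a,s,z:(x+r*np.cos(t+a)-s*np.sin(t+a),y+r*np.sin(t+a)+s*np.cos(t+a),z)
    return {"pr":f(.09,np.pi*1.25,0,.086),"pl":f(.09,np.pi*.75,0,.086),"b1":f(.084,0,.013,.06),"b2":f(.084,0,-.013,.06),"h":f(0,0,0,.082)}
def res(p,cams=("top","scene")):
    M=model(p);r=[]
    for c in cams:
        x0,y0,k,o=obs[c]
        for n in o: r.append(proj(c,[M[n]])[0]-((np.array(o[n])+.5)/k-.5+[x0,y0]))
    return np.ravel(r)
for cs in(("top","scene"),("top",),("scene",)):
    s=least_squares(res,[.628,.023,.07],args=(cs,)); print(cs,s.x.round(4),np.rad2deg(s.x[2]),s.fun.round(1))
    c=s.x[:2]
    for cam,pt in (("top",(284.3,224.9)),("scene",(272.3,199.2))):
        v=atz(cam,pt,.062)[:2]-c; print(cam,"ptr",np.rad2deg(np.arctan2(v[1],v[0])),np.hypot(*v))
    for cam,pt in (("top",(336.7,249.7)),("scene",(253.9,169.8))):
        v=atz(cam,pt,.074)[:2]-c; print(cam,"grip",np.rad2deg(np.arctan2(v[1],v[0])),np.hypot(*v))
E
```

```text
('top', 'scene') [0.6256 0.0224 0.1325] 7.591413211725639 [-0.8 -0.7 -0.3 -0.3  0.5 -0.2  0.4 -1.3  0.6  0.7 -0.4  0.1  0.2 -0.5
  1.  -0.2 -0.   0.   0.5 -1. ]
top ptr 169.0956266228591 0.07976205939578238
scene ptr 168.26665971909236 0.07418535102209649
top grip -148.08465803768715 0.14719099110227415
scene grip -150.51153075084156 0.14068143272231684
('top',) [0.6249 0.0226 0.1387] 7.946215659598651 [-0.6 -0.6 -0.1  0.3  0.1  0.2  0.1 -1.   0.6  1.1]
top ptr 169.0970930801484 0.07910264353327151
scene ptr 168.26080292673382 0.07352597524279655
top grip -147.9090377472973 0.14670937744975537
scene grip -150.33624406009002 0.14018117687720602
('scene',) [0.6266 0.0228 0.1247] 7.144453842706478 [-0.2  0.3  0.2  0.   0.4 -0.  -0.6  0.3  0.3 -0.7]
top ptr 169.48143462284392 0.08070015080020175
scene ptr 168.69143986182598 0.07511571749986744
top grip -148.176560872039 0.14824727177458144
scene grip -150.58948591015508 0.14174677567828275
```

```bash
python3 -m pendant '-2.78 0 3.56 0 0 0 1;-2.78 0 3.56 0 0 0 1;-2.78 0 3.56 0 0 0 1;-2.78 0 3.56 0 0 0 1;-2.78 0 3.56 0 0 0 1;-2.78 0 3.56 0 0 0 1;-2.78 0 3.56 0 0 0 1;-2.78 0 3.56 0 0 0 1;-2.78 0 3.56 0 0 0 1;-2.78 0 3.56 0 0 0 1;-2.78 0 3.56 0 0 0 1;-2.78 0 3.56 0 0 0 1'
python3 -m pendant '0 2 0 0 -0.08 0 1;0 0 0 0 0 0 1;0 0 0 0 0 0 1'
cat >> h.py <<'E'
C=np.array([.6257,.0226]);TH=np.deg2rad(7.5)
def tool():
    s=status.read_state();q=s["ee_rot"];M=Rot.from_quat(np.r_[q[1:],q[0]]).as_matrix();p=s["eef_pos"];v=p[:2]-C
    print("t",round(s["t"],2),"p",p.round(4),"w",round(s["gripper_width"],4),"F",s["force"].round(1),"J",s["joint_pos"].round(2))
    a=np.rad2deg(np.arctan2(v[1],v[0]))%360; print("handle ang",round(a,2),"r",round(np.hypot(*v),4),"yaw tool-z->ang",round(np.rad2deg(np.arctan2(-M[1,2],-M[0,2]))%360,2),"tilt",M[2].round(3))
    return p,M
E
python3 - <<'E'
from h import *
p,M=tool(); print(M.T@(np.array([.501,-.0515,.055])-p)*100)
save("top","t2")
im=cv2.imread("pics/t2.png")[100:320,200:420]; cv2.imwrite("pics/t2c.png",cv2.resize(im,None,fx=2.7,fy=2.7,interpolation=cv2.INTER_CUBIC))
E
```

```text
t: 2.5
eef_pos: [0.5013, -0.0502, 0.2315]
ee_rot: [0.6, -0.6, 0.374, -0.375]
force: [1.4, -0.3, -0.2]
gripper_width: 0.0858
t: 2.88
eef_pos: [0.5007, -0.0521, 0.2119]
ee_rot: [0.614, -0.614, 0.351, -0.351]
force: [1.1, -0.7, -0.1]
gripper_width: 0.0858
t 2.88 p [ 0.5007 -0.0521  0.2119] w 0.0858 F [ 1.1 -0.7 -0.1] J [-0.17 -0.17  1.52 -0.    1.79  0.87]
handle ang 210.86 r 0.1456 yaw tool-z->ang 210.52 tilt [ 0. -1.  0.]
[-0.04220521 15.69159356  0.04537348]
```

View pics/t2c.png

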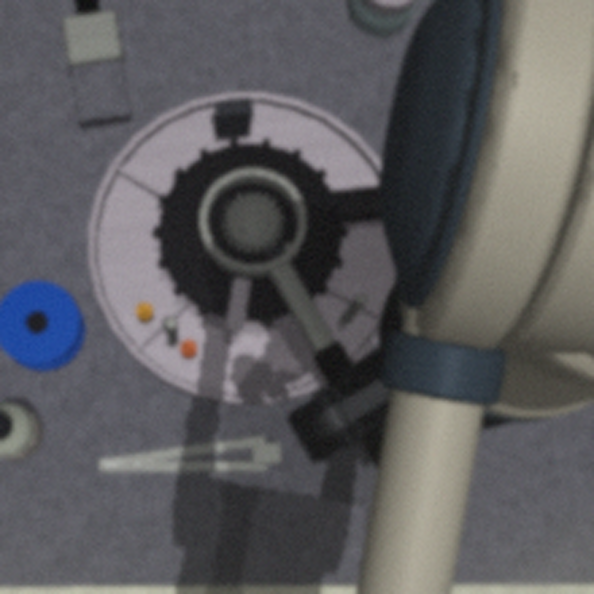

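```bash
python3 -m pendant '0 3.5 0 0 0 0 1;0 3.5 0 0 0 0 1;0 3.5 0 0 0 0 1;0 3 0 0 0 0 1;0 2.2 0 0 0 0 1;0 0 0 0 0 0 1;0 0 0 0 0 0 -1;0 0 0 0 0 0 -1;0 0 0 0 0 0 -1;0 0 0 0 0 0 -1;0 0 0 0 0 0 -1;0 0 0 0 0 0 -1' 40
python3 -c "
from h import *
tool()"
```

```text
t: 4.42
eef_pos: [0.5011, -0.0517, 0.0551]
ee_rot: [0.614, -0.614, 0.35, -0.35]
force: [-1.2, 0.2, 6.3]
gripper_width: 0.0196
t 4.42 p [ 0.5011 -0.0517  0.0551] w 0.0196 F [-1.2  0.2  6.3] J [-0.17 -0.13  1.76 -0.    1.51  0.87]
handle ang 210.82 r 0.145 yaw tool-z->ang 210.65 tilt [ 0.001 -1.     0.001]
```

```bash
python3 -m pendant '-1.808 0 0.113 0 0.125 0 -1;-1.808 0 0.113 0 0.125 0 -1;-1.808 0 0.113 0 0.125 0 -1;-1.808 0 0.113 0 0.125 0 -1'
python3 -c "
from h import *
tool()"
python3 -m pendant '-1.808 0 0.113 0 0.125 0 -1;-1.808 0 0.113 0 0.125 0 -1;-1.808 0 0.113 0 0.125 0 -1;-1.808 0 0.113 0 0.125 0 -1;0 0 0 0 0 0 -1'
python3 -c "
from h import *
tool()
for c in('top','scene'):
    save(c,c+'3')
    for r in vision.spot_point('pointer_tip',c)[:2]:
        v=atz(c,r['point'],.062)[:2]-C; print(c,round(r['score'],2),np.round(r['point'],1),np.rad2deg(np.arctan2(v[1],v[0])),np.hypot(*v))
"
```

```text
t: 4.92
eef_pos: [0.481, 0.0171, 0.0551]
ee_rot: [0.508, -0.507, 0.492, -0.493]
force: [1.7, -1.6, 2.6]
gripper_width: 0.0194
t 4.92 p [0.481  0.0171 0.0551] w 0.0194 F [ 1.7 -1.6  2.6] J [-0.03 -0.2   1.82 -0.    1.52  1.51]
handle ang 182.18 r 0.1448 yaw tool-z->ang 181.73 tilt [ 0.001 -1.     0.002]
t: 5.55
eef_pos: [0.4965, 0.0868, 0.0551]
ee_rot: [-0.371, 0.371, -0.601, 0.603]
force: [-2.1, -4.3, 6.6]
gripper_width: 0.0195
t 5.55 p [0.4965 0.0868 0.0551] w 0.0195 F [-2.1 -4.3  6.6] J [ 0.11 -0.13  1.76 -0.    1.51  2.14]
handle ang 153.56 r 0.1443 yaw tool-z->ang 153.36 tilt [ 0.001 -1.     0.002]
scene 0.74 [284.3 211.4] 133.83748667369971 0.07810226737479721
```

```bash
python3 -m pendant '1.736 0 0.104 0 -0.12 0 -1;1.736 0 0.104 0 -0.12 0 -1;1.736 0 0.104 0 -0.12 0 -1;1.736 0 0.104 0 -0.12 0 -1;1.736 0 0.104 0 -0.12 0 -1;1.736 0 0.104 0 -0.12 0 -1;1.736 0 0.104 0 -0.12 0 -1;1.736 0 0.104 0 -0.12 0 -1;1.736 0 0.104 0 -0.12 0 -1;1.736 0 0.104 0 -0.12 0 -1;0 0 0 0 0 0 -1'
python3 -c "
from h import *
tool()"
python3 -m pendant '-1.736 0 0.104 0 0.12 0 -1;-1.736 0 0.104 0 0.12 0 -1;-1.736 0 0.104 0 0.12 0 -1;-1.736 0 0.104 0 0.12 0 -1;-1.736 0 0.104 0 0.12 0 -1;-1.736 0 0.104 0 0.12 0 -1;-1.736 0 0.104 0 0.12 0 -1;-1.736 0 0.104 0 0.12 0 -1;-1.736 0 0.104 0 0.12 0 -1;-1.736 0 0.104 0 0.12 0 -1;0 0 0 0 0 0 -1'
cat > look.py <<'E'
from h import *
import sys
tool()
for c in('top','scene'):
    save(c,c+sys.argv[1])
    for r in vision.spot_point('pointer_tip',c)[:2]:
        v=atz(c,r['point'],.062)[:2]-C; print(c,round(r['score'],2),np.round(r['point'],1),np.rad2deg(np.arctan2(v[1],v[0])),np.hypot(*v))
E
python3 look.py 4
```

```text
t: 7.12
eef_pos: [0.5187, -0.0753, 0.0551]
ee_rot: [0.647, -0.646, 0.286, -0.287]
force: [-1.1, 2.0, 7.0]
gripper_width: 0.0195
t 7.12 p [ 0.5187 -0.0753  0.0551] w 0.0195 F [-1.1  2.   7. ] J [-0.21 -0.08  1.71  0.    1.5   0.62]
handle ang 222.43 r 0.145 yaw tool-z->ang 222.21 tilt [ 0.    -1.     0.002]
t: 8.5
eef_pos: [0.4965, 0.0867, 0.0551]
ee_rot: [-0.371, 0.371, -0.601, 0.603]
force: [-0.5, -4.6, 6.8]
gripper_width: 0.0195
t 8.5 p [0.4965 0.0867 0.0551] w 0.0195 F [-0.5 -4.6  6.8] J [ 0.11 -0.13  1.76 -0.    1.51  2.14]
handle ang 153.63 r 0.1442 yaw tool-z->ang 153.34 tilt [ 0.001 -1.     0.002]
top 0.72 [250.4 176.1] 79.9117400439748 0.07919643521338146
scene 0.56 [270.6 234.4] 78.35032034966747 0.07722070378407238
```

```bash
python3 -m pendant '1.736 0 0.104 0 -0.12 0 -1;1.736 0 0.104 0 -0.12 0 -1;1.736 0 0.104 0 -0.12 0 -1;1.736 0 0.104 0 -0.12 0 -1;1.736 0 0.104 0 -0.12 0 -1;1.736 0 0.104 0 -0.12 0 -1;1.736 0 0.104 0 -0.12 0 -1;1.736 0 0.104 0 -0.12 0 -1;1.736 0 0.104 0 -0.12 0 -1;1.736 0 0.104 0 -0.12 0 -1;0 0 0 0 0 0 -1'
python3 -m pendant '-1.736 0 0.104 0 0.12 0 -1;-1.736 0 0.104 0 0.12 0 -1;-1.736 0 0.104 0 0.12 0 -1;-1.736 0 0.104 0 0.12 0 -1;-1.736 0 0.104 0 0.12 0 -1;-1.736 0 0.104 0 0.12 0 -1;-1.736 0 0.104 0 0.12 0 -1;-1.736 0 0.104 0 0.12 0 -1;-1.736 0 0.104 0 0.12 0 -1;0 0 0 0 0 0 -1'
python3 look.py 5
python3 -c "
from h import *
crop('top','t5',C,TH,'pics/top5.png',(235,125,365,240),5,(),np.deg2rad(32))"
```

```text
t: 10.07
eef_pos: [0.5186, -0.0751, 0.0551]
ee_rot: [0.647, -0.646, 0.286, -0.287]
force: [-0.0, 2.3, 6.7]
gripper_width: 0.0195
t: 11.32
eef_pos: [0.4895, 0.0707, 0.055]
ee_rot: [-0.407, 0.407, -0.577, 0.579]
force: [1.2, -5.3, 5.4]
gripper_width: 0.0192
t 11.32 p [0.4895 0.0707 0.055 ] w 0.0192 F [ 1.2 -5.3  5.4] J [ 0.08 -0.16  1.79 -0.    1.51  1.99]
handle ang 160.54 r 0.1444 yaw tool-z->ang 160.25 tilt [ 0.001 -1.     0.002]
top 0.77 [272.9 148.5] 27.790294922765334 0.07732113125320561
scene 0.56 [235.6 243.5] 30.989365899295755 0.08240529596460161
```

View pics/t5.png

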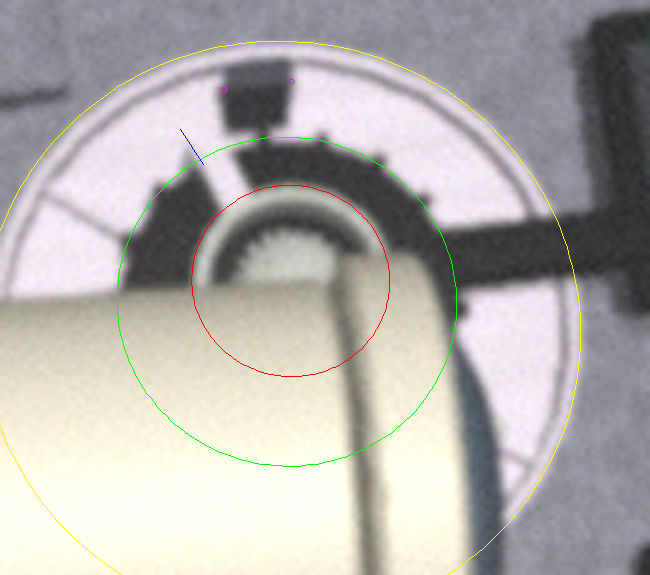

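```bash
python3 -m pendant '1.736 0 0.104 0 -0.12 0 -1;1.736 0 0.104 0 -0.12 0 -1;1.736 0 0.104 0 -0.12 0 -1;1.736 0 0.104 0 -0.12 0 -1;1.736 0 0.104 0 -0.12 0 -1;1.736 0 0.104 0 -0.12 0 -1;0 0 0 0 0 0 -1'
python3 look.py 6
python3 -m pendant '-1.736 0 0.104 0 0.12 0 -1;-1.736 0 0.104 0 0.12 0 -1;-0.87 0 0.026 0 0.06 0 -1;0 0 0 0 0 0 -1'
python3 look.py 7
python3 - <<'E'
from h import *
a=cv2.imread('pics/top6.png')[125:200,240:330];b=cv2.imread('pics/top7.png')[125:200,240:330]
d=cv2.imread('pics/scene7.png')[195:285,180:315]
f=lambda m,k:cv2.resize(m,None,fx=k,fy=k,interpolation=cv2.INTER_CUBIC)
A=np.hstack([f(a,4),f(b,4)]);D=f(d,720/135)[:290];D=f(d,5)[:,:675]
D=np.pad(D[:300+0*0],((0,0),(0,max(0,720-D.shape[1])),(0,0)))
cv2.imwrite('pics/c7.png',np.vstack([A,D[:,:720]]))
E
```

```text
t: 12.4
eef_pos: [0.4911, -0.0314, 0.0551]
ee_rot: [0.585, -0.584, 0.397, -0.398]
force: [1.8, 2.2, 6.6]
gripper_width: 0.0194
t 12.4 p [ 0.4911 -0.0314  0.0551] w 0.0194 F [1.8 2.2 6.6] J [-0.13 -0.17  1.79  0.    1.51  1.06]
handle ang 201.85 r 0.145 yaw tool-z->ang 201.56 tilt [-0.    -1.     0.002]
scene 0.84 [230.3 238.7] 22.153570109646385 0.07177117443064242
t: 13.1
eef_pos: [0.4813, 0.0111, 0.0551]
ee_rot: [0.519, -0.518, 0.48, -0.481]
force: [3.9, -2.5, 5.9]
gripper_width: 0.0195
t 13.1 p [0.4813 0.0111 0.0551] w 0.0195 F [ 3.9 -2.5  5.9] J [-0.05 -0.2   1.82 -0.    1.51  1.45]
handle ang 184.55 r 0.1449 yaw tool-z->ang 184.36 tilt [ 0.001 -1.     0.002]
top 0.68 [274.6 146.5] 24.38700467043259 0.07951148340775761
top 0.55 [218.1 221.3] 117.9533735049317 0.15351762871677066
scene 0.78 [226.3 238. ] 16.39354437621951 0.07211564255750386
```

View pics/c7.png

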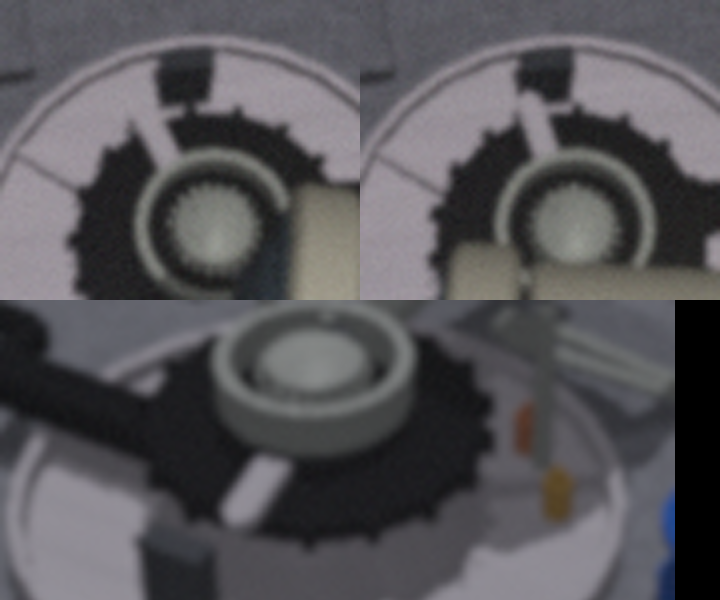

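```bash
cat > ptr.py <<'E'
from h import *
import sys
def prof(cam,im,r0,r1,z,lo,hi):
    a=np.deg2rad(np.arange(lo,hi,.25)); R=np.linspace(r0,r1,12)
    X=np.array([[[C[0]+r*np.cos(t),C[1]+r*np.sin(t),z] for t in a] for r in R]).reshape(-1,3)
    p=proj(cam,X).astype(np.float32).reshape(len(R),len(a),2)
    return np.rad2deg(a),cv2.remap(im,p[...,0],p[...,1],cv2.INTER_LINEAR).astype(float)
def centre(a,v):
    h=(v.max()+v.min())/2;i=v.argmax();l=i
    while l>0 and v[l]>h:l-=1
    r=i
    while r<len(v)-1 and v[r]>h:r+=1
    e=lambda i,j:a[i]+(a[j]-a[i])*(h-v[i])/(v[j]-v[i])
    L,Rr=e(l,l+1),e(r,r-1); return (L+Rr)/2,Rr-L
for n in sys.argv[1:]:
  for cam in("top","scene"):
    im=cv2.imread(f"pics/{cam}{n}.png",0)
    a,P=prof(cam,im,.044,.058,.062,-20,40 if cam=="scene" else 45); print(n,cam,"ptr c,w",*np.round(centre(a,P.mean(0)),1),"inner/outer",*[np.round(centre(a,P[s].mean(0))[0],1) for s in(slice(0,5),slice(7,12))])
    a,P=prof(cam,im,.087,.093,.060,-12,28); print(n,cam,"block c,w",*np.round(centre(a,-P.mean(0)),1))
E
python3 ptr.py 5 6 7; python3 ptr.py 0|grep block
```

```text
5 top ptr c,w 27.5 14.8 inner/outer 27.6 27.3
5 top block c,w 7.2 17.7
5 scene ptr c,w 28.3 16.1 inner/outer 28.3 28.3
5 scene block c,w 43.0 89.3
6 top ptr c,w 27.5 14.8 inner/outer 27.7 27.3
6 top block c,w 7.2 17.9
6 scene ptr c,w 28.3 16.1 inner/outer 28.3 28.3
6 scene block c,w inf inf
7 top ptr c,w 15.9 14.5 inner/outer 15.7 16.0
7 top block c,w 7.2 17.8
7 scene ptr c,w 16.9 16.5 inner/outer 16.9 16.9
7 scene block c,w 23.3 49.0
0 top block c,w 7.2 17.9
0 scene block c,w inf infptr.py:13: RuntimeWarning: divide by zero encountered in scalar divide
  e=lambda i,j:a[i]+(a[j]-a[i])*(h-v[i])/(v[j]-v[i])
ptr.py:13: RuntimeWarning: divide by zero encountered in scalar divide
  e=lambda i,j:a[i]+(a[j]-a[i])*(h-v[i])/(v[j]-v[i])
```

```bash
python3 -m pendant '-1.736 0 0.104 0 0.12 0 -1;0 0 0 0 0 0 -1;0 0 0 0 0 0 -1'
python3 look.py 8; python3 ptr.py 8 2>/dev/null
```

```text
t: 13.68
eef_pos: [0.481, 0.028, 0.055]
ee_rot: [-0.489, 0.489, -0.51, 0.511]
force: [2.7, -3.6, 6.0]
gripper_width: 0.0195
t 13.68 p [0.481 0.028 0.055] w 0.0195 F [ 2.7 -3.6  6. ] J [-0.01 -0.2   1.82 -0.    1.51  1.6 ]
handle ang 177.87 r 0.1448 yaw tool-z->ang 177.52 tilt [ 0.001 -1.     0.002]
top 0.63 [284.  146.8] 11.755606346279743 0.0734925716917458
scene 0.82 [221.5 239.2] 11.72220019565799 0.07815294005305846
8 top ptr c,w 8.6 14.6 inner/outer 8.4 8.7
8 top block c,w 7.2 17.8
8 scene ptr c,w 9.9 17.1 inner/outer 10.0 9.9
8 scene block c,w 20.3 45.3
```

```bash
python3 -m pendant '-0.36 0 0.005 0 0.025 0 -1;0 0 0 0 0 0 -1;0 0 0 0 0 0 -1'
python3 look.py 9; python3 ptr.py 9 2>/dev/null
python3 - <<'E'
from h import *
a=cv2.imread('pics/top9.png')[125:200,240:330];d=cv2.imread('pics/scene9.png')[195:285,180:300]
f=lambda m,k:cv2.resize(m,None,fx=k,fy=k,interpolation=cv2.INTER_CUBIC)
A=f(a,4);D=f(d,4);A=np.pad(A,((0,60),(0,0),(0,0)));cv2.imwrite('pics/c9.png',np.hstack([A,D]))
E
```

```text
t: 14.25
eef_pos: [0.4812, 0.0315, 0.055]
ee_rot: [-0.483, 0.482, -0.516, 0.517]
force: [3.2, -2.8, 5.6]
gripper_width: 0.0198
t 14.25 p [0.4812 0.0315 0.055 ] w 0.0198 F [ 3.2 -2.8  5.6] J [-0.   -0.19  1.82 -0.    1.51  1.63]
handle ang 176.47 r 0.1447 yaw tool-z->ang 176.08 tilt [ 0.001 -1.     0.002]
top 0.86 [286.2 145.7] 8.269206095368329 0.07496009202659762
scene 0.75 [219.7 240.1] 10.600506185790133 0.08153989390124222
9 top ptr c,w 8.0 14.7 inner/outer 7.9 8.0
9 top block c,w 7.2 17.8
9 scene ptr c,w 9.2 16.8 inner/outer 9.3 9.1
9 scene block c,w 42.6 88.5
```

View pics/c9.png

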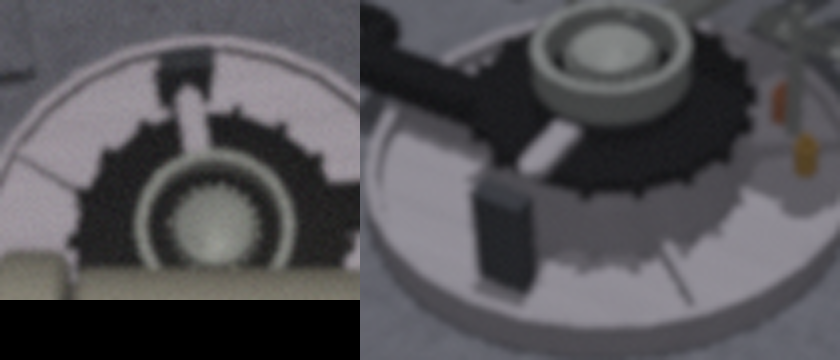

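```bash
python3 -m pendant '-0.26 0 0.003 0 0.018 0 -1;0 0 0 0 0 0 -1;0 0 0 0 0 0 -1'
python3 look.py 10; python3 ptr.py 10 2>/dev/null
```

```text
t: 14.82
eef_pos: [0.4814, 0.0341, 0.0551]
ee_rot: [-0.478, 0.478, -0.52, 0.522]
force: [2.8, -2.5, 5.3]
gripper_width: 0.0191
t 14.82 p [0.4814 0.0341 0.0551] w 0.0191 F [ 2.8 -2.5  5.3] J [ 0.   -0.19  1.82 -0.    1.51  1.66]
handle ang 175.45 r 0.1447 yaw tool-z->ang 175.05 tilt [ 0.001 -1.     0.002]
top 0.83 [286.7 145.1] 7.4247895453081325 0.07602572678046775
top 0.52 [217.3 222.4] 118.37534219261792 0.1557048519139384
scene 0.74 [220.6 237. ] 8.365041501708358 0.07384629713607846
10 top ptr c,w 7.0 14.5 inner/outer 6.8 7.1
10 top block c,w 7.2 17.9
10 scene ptr c,w 8.4 17.4 inner/outer 8.4 8.3
10 scene block c,w 23.1 49.5
```

```bash
python3 -m pendant '0 0 0 0 0 0 0.3;0 0 0 0 0 0 0.3;0 0 0 0 0 0 0.3;0 0 0 0 0 0 0.3;0 -2 0 0 0 0 0.3;0 -3 0 0 0 0 0.3;0 -4 0 0 0 0 0.3;0 -4 0 0 0 0 0.3;0 -4 -1 0 0 0 0.3;0 0 -4 0 0 0 0.3;0 0 -4 0 0 0 0.3;0 0 0 0 0 0 0.3'
python3 look.py 11; python3 ptr.py 11 2>/dev/null
python3 - <<'E'
from h import *
a=cv2.imread('pics/top11.png')[110:300,190:390];d=cv2.imread('pics/scene11.png')[130:320,110:380]
f=lambda m,k:cv2.resize(m,None,fx=k,fy=k,interpolation=cv2.INTER_CUBIC)
A=f(a,1.7);D=f(d,1.7);cv2.imwrite('pics/c11.png',np.hstack([A,D]))
E
```

```text
t: 16.52
eef_pos: [0.3901, 0.0432, 0.2251]
ee_rot: [-0.478, 0.477, -0.521, 0.522]
force: [0.6, 0.7, 0.1]
gripper_width: 0.0556
t 16.52 p [0.3901 0.0432 0.2251] w 0.0556 F [0.6 0.7 0.1] J [ 0.02 -0.48  1.74  0.    1.88  1.68]
handle ang 175.0 r 0.2365 yaw tool-z->ang 175.0 tilt [-0.    -1.     0.002]
top 0.68 [287.  144.8] 6.940475917077645 0.0765539938117761
scene 0.92 [221.1 237. ] 8.955290297913079 0.07343879197334911
11 top ptr c,w 7.0 14.4 inner/outer 6.9 7.1
11 top block c,w 7.2 17.8
11 scene ptr c,w 8.4 17.4 inner/outer 8.4 8.3
11 scene block c,w 19.0 41.3
```

View pics/c11.png

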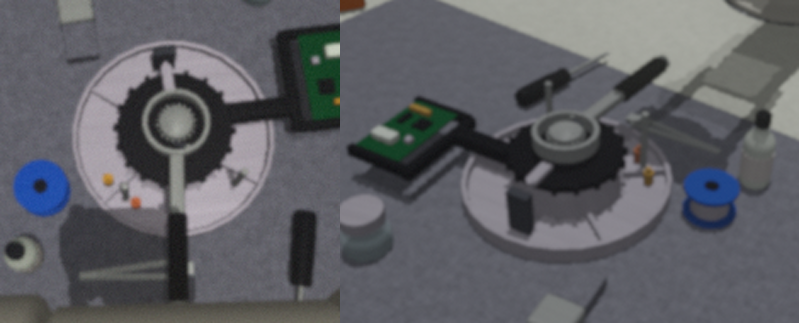

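The final picture shows the pointer opposite the index block (left half, tip near (168,68), block near (163,55)). The wrench is free, the bystanders are where they were, and the arm is clear.

```bash
python3 -c "
from bench import arm
print(arm.close_job())"
```

```text
the job is handed in; nothing more can be done
None
```

The clamp nut is tightened: the pointer stands opposite the index block. The wrench is released, and the job was handed in at about 16.6 s of the 61 s allowed.

I gripped the wrench and drove it clockwise in three long strokes. A short fourth stroke went in small steps, each checked with the cameras.

**Last checks, after letting go:**
- **Pointer angle:** the top camera put the pointer at 7.0° and the block at 7.2°, so about 0.2° past centre.
- **Disagreement:** the scene camera put the pointer at 8.4°, about 1° short of the block. The two cameras differ by about 1.4°, and the scene camera's own automatic block reading failed. I stopped there because the ratchet cannot bring the pointer back.
- **Surroundings:** the tweezers, screwdriver, bottle and spool look undisturbed. I judged this by eye from the final picture only.
- **Arm:** it touches nothing, with a measured force under 1 N.

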